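# File a soup carton between two green cartons in a spring-loaded rack

## Robot

A 6-joint arm with a two-finger parallel gripper is mounted at the origin on a cart in front of the work surface, level with it; the furniture and walls round the work are solid. World frame = base frame: x ahead of the robot, y to its left, z up, the work surface at z = 0. Lengths are in m, angles in rad, forces in N, time in s.
With the tool pointing down it reaches from about 0.375 to 0.925 m from the base axis. Payload 5.7 kg.
Tool frame: the origin (TCP) lies between the finger pads; the fingertips stand tcp_to_tips ahead of it and the grasp point (between the pads) lies 11 mm behind it (tcp_to_tips is the distance from the TCP to the fingertips, in m); z points along the fingers, y is the line along which they close (so a half turn about z gives the same grasp; the last joint's range is limited). The gripper opens to 88 mm and grips with 3 to 60 N. Pads are 20 mm wide; open, the fingers measure 115 mm over their backs; the gripper's body (75 mm by 178 mm) begins 61 mm behind the grasp point.
Start: joints at [1.215, 0.359, 1.51, -0, 1.272, -0.115], TCP at [0.143, 0.583, 0.231] pointing down, gripper open.
Joint ranges: [-2.97, 2.97], [-1.01, 2.36], [0.21, 2.38], [-0.96, 4.11], [0.2, 2.71], [-2.98, 2.98]. Speed limits (rad/s): [2.39, 2.39, 3.14, 3.14, 3.14, 3.14].

## Interface

Orientations are given as a unit quaternion [x, y, z, w].
In Python, from rig import sense, read_camera, close_job, tcp_to_tips gives the robot as it stands.
- The arm moves only by the tool move_arm, never from a script. Its argument "motion" is a list of rows, each an object of numbers: "tx", "ty", "tz": the shift along the tool's x, y, z in units of 30 mm (1.0 is 30 mm); "ax", "ay", "az": the turn, a rotation vector about the tool's x, y, z in units of 5 degrees (1.0 is 5 degrees); "hand": the finger opening in mm, from 0 to 87.8. A call has 1 to 20 rows; each row shifts and turns the commanded pose from where the row before left it, along the tool's axes as they then stand; what a row does not reach is not made up. A row lasts 1/10 s, in which the tool goes at most 50 mm and 8.59 degrees, less where a joint would pass 70% of its speed; a pose out of reach is approached as far as the arm can. A call is refused whole if a number of a shift passes 1 or a number of a turn 1, either way. A call with a gripper value outside its range is refused whole. The fingers move at their own pace and stop on an object; "newtons" is the grip in N (left out, the last holds). Time passes only in rows, so rows that do not move let the fingers close. It gives the time, the measured TCP pose, the force, the opening and the grip force at its end, in the units of the state.
- sense(): the state, without advancing time (a new reading comes with each control period).
- read_camera(name): name is "scene" or "side" or "wrist"; returns a dict with "image" (420x560x3 uint8, blue, green, red), "K" (3x3 intrinsics, pixels), "R" (3x3) and "t" (3): a world point X has camera coordinates R X + t. Camera axes: x right, y down, z forward; pixel columns grow to the right and rows downward; lengths in m; the calibration is good to about 2 mm. The wrist camera is an equidistant fisheye: a pixel r from the principal point sees the ray r / f radians off the axis. A picture is of the moment at which its call begins. There is no depth.
- close_job(): hands the job in; it is judged then, once.
The state is a dict: "time_s": time; "joints": joint angles; "qd": joint speeds; "effort": joint torques, N m; "eef_pos": TCP position; "orientation": TCP orientation; "ft_force": force on the tool from outside, world axes, zero at the start; "wrist_torque": the same for the moment, N m; "gripper_width": opening from 0.0 (shut) to 1.0 (fully open); "gripper_force": force on a finger pad.
Only numpy, scipy, OpenCV 4.12 (cv2) and the standard library are available. Lean on these libraries where they do the work, as an engineer would, in place of code of your own. Each camera call takes 0.05 s, during which the arm holds its last target. There are 200 camera calls.

## Task

Put the dark-blue soup carton away in the wooden rack: upright on its foot, between the two green cartons, pushed straight in until it is fully home against the back board. The gap is narrower than the carton and the spring-loaded side closes it, so work the gap open with the carton itself and do not ram it. Both green cartons must stay on the worktop and end upright, straight and fully home too; leave the other goods alone.

Things in the scene. Friction and masses are not known exactly. Their poses are not given: they have to be found in the camera images.
- soup: the dark-blue soup carton, a rigid box standing upright on the open worktop to the left or right of the rack's front: 35 mm thick (own x), 104 mm wide (own y), 115 mm tall (own z), 0.1 to 0.2 kg. Origin: centre of its underside. Grasp it across the 35 mm near its top, above the green cartons' height. Either narrow upright edge may lead.
- rack: low light-wood rack fixed to the worktop, no floor. Origin: on the worktop at the front face of the back board (70 mm high); own x points into that board (open front at -x), y to the left. Carton space from a fixed end board at y = +83.5 mm to the sprung paddle at y = -83.5 mm; both sides reach x = -135 mm, 58 mm high. Spring housing out to y = -180 mm.
- paddle (a joint): the rack's grey right-hand side, a flat plate that slides straight towards -y of the rack, away from the cartons: 0 m at rest on its stop, at most 0.042 m; a spring pushes it back with about 1.4 N at 0 growing 0.9 N a centimetre.
- tea_left: green carton standing in the rack next to the fixed (left, +y) end board, within 3 mm of it: 75 mm across the row (own x), 128 mm from front to back (own y), 63 mm tall (67 mm with its lid flaps), 0.1 to 0.2 kg, loose. Origin: centre of its underside; fully home when its origin is 64 mm in front of the back board.
- tea_right: the same green carton next to the sprung paddle (right, -y), within 3 mm of it. It slides on the worktop and takes the paddle with it; pressed backwards at the same time it binds on the back board and hardly moves sideways. The gap between the two green cartons is 12 to 16 mm at the start.
- tin: bystander: tin, 58 mm across, 72 mm high, on the worktop on the other side from the soup carton; origin: centre of its underside
- spice: bystander: spice jar with yellow cap, 42 mm across, 96 mm high, left of the rack; origin: centre of its underside
- jar: bystander: jar with yellow lid, 67 mm across, 82 mm high, right of the rack; origin: centre of its underside
Mind the look-alikes: they are no part of the job. Several things look just like the soup: the one meant starts farthest to the robot's right.

How it is judged:
At the end, for the whole second after the job is handed in: the soup carton stands upright (5 deg) on the worktop between the two green cartons, within 8 mm of the back board and straight in the rack (4.5 deg), at rest; both green cartons stand upright on the worktop, straight (4.5 deg), within 10 mm of the back board, one on each side of it (x of soup in the frame of rack above -0.06 m and height (world z) of each of soup, tea_left, tea_right below 0.006 m and angle between each of soup, tea_left, tea_right's own z axis and vertical below 0.09 rad and angle between the y axis of each of soup, tea_left, tea_right and the x axis of rack, either way round below 0.08 rad and linear speed of soup below 0.01 m/s and y of tea_left in the frame of rack above 0.02 m and y of tea_right in the frame of rack below -0.04 m and y of soup in the frame of rack between -0.05 and 0.02 m and x of each of tea_left, tea_right in the frame of rack above -0.074 m); the robot touches nothing.
It fails at once if the soup carton is forced against a green carton (over 35 N) (contact force between soup and tea_left above 35 N or contact force between soup and tea_right above 35 N).
It fails at once if a green carton is lifted off the worktop or toppled (height (world z) of any of tea_left, tea_right above 0.03 m or angle between any of tea_left, tea_right's own z axis and vertical above 0.5 rad).
It fails at once if the tin, the spice jar or the yellow-lidded jar is disturbed (moved over 30 mm) (distance of any of tin, spice, jar from where it was at the start of the episode above 0.03 m).
It also fails if it takes over 56 s, if anything falls off the work surface, if the arm or the gripper's body presses on something with over 40 N, if the wrist force passes 120 N, or if a joint passes its speed limit or range.

## Working session

There is one attempt and no reset: what is moved stays moved. The work goes in short steps, Python scripts to look and compute and a tool call to move; the robot and the scene stay as the last step left them, time stands still between calls to the robot, and variables do not carry over. Pictures are saved under pics/ and viewed, at most 10 in all, crops included, and the job is handed in when it is done.

Besides the shell and the picture viewer there is one more tool, called after "Emit:" as name(argument=value, ...) on one line, values as JSON. move_arm: Moves the arm, as the interface text tells. Its arguments: {"type":"object","properties":{"motion":{"type":"array","items":{"type":"object","properties":{"tx":{"type":"number"},"ty":{"type":"number"},"tz":{"type":"number"},"ax":{"type":"number"},"ay":{"type":"number"},"az":{"type":"number"},"hand":{"type":"number"}}}},"newtons":{"type":"number"}},"required":["motion"]}

```bash
ls; mkdir -p pics
python3 - <<'E'
from rig import *
import cv2
print(tcp_to_tips, sense())
for n in ("scene","side"):
    c=read_camera(n); cv2.imwrite(f"pics/{n}0.png",c["image"]); print(n,c["K"],c["R"],c["t"])
E
```

```text
pics
0.008 {'time_s': 0.0, 'joints': array([ 1.21488813e+00,  3.59533245e-01,  1.51142351e+00,  2.08031939e-05,
        1.27250262e+00, -1.15111821e-01]), 'qd': array([ 4.75187628e-04, -6.29401607e-04,  1.22702414e-03, -1.14084357e-05,
        8.67545383e-04,  7.06157875e-04]), 'effort': array([-2.62192567e-03, -5.15379560e+01, -2.70716482e+01,  6.69845031e-02,
        3.52973887e-02, -1.99497617e-04]), 'eef_pos': array([0.14285568, 0.58204957, 0.22979617]), 'orientation': array([ 1.20110516e-01,  9.92760088e-01, -9.05274214e-04, -2.27453890e-04]), 'ft_force': array([ 1.10836302, -0.08332864,  0.13098046]), 'wrist_torque': array([0.00330276, 0.02135336, 0.0080785 ]), 'gripper_force': 0.0, 'gripper_width': 0.9983066919702418}
scene [[537.85376105   0.         281.87162439]
 [  0.         537.85376105 213.2780971 ]
 [  0.           0.           1.        ]] [[ 0.88383179 -0.46778277 -0.00454386]
 [-0.35919899 -0.67238621 -0.64720389]
 [ 0.2996956   0.57365152 -0.76230341]] [-0.45043472  0.31666082  1.51139291]
side [[502.88767969   0.         276.39649186]
 [  0.         502.88767969 207.36511204]
 [  0.           0.           1.        ]] [[-0.38025924 -0.9248719   0.00385686]
 [-0.80916095  0.33065938 -0.48571899]
 [ 0.44795254 -0.18781995 -0.87410651]] [0.32526559 0.42729746 1.63837485]
```

View pics/scene0.png

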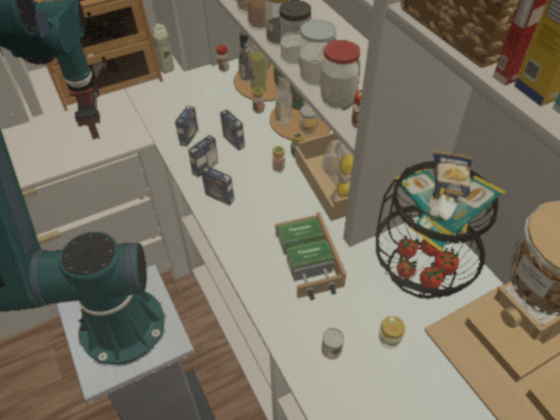

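View pics/side0.png

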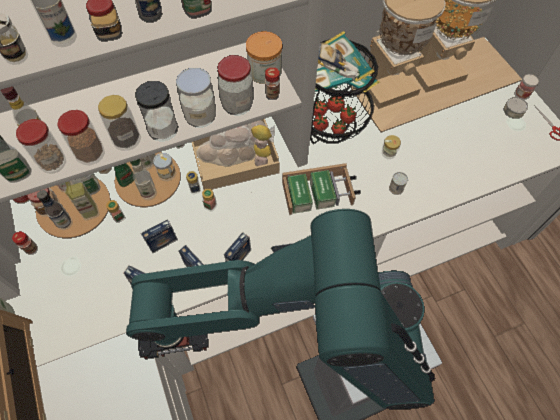

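The scene view shows four dark-blue cartons near (187,125), (203,155), (232,128) and (218,185), and the rack near (310,255). I'll enlarge both areas to measure corners.

```bash
cat > h.py <<'E'
import numpy as np, cv2, pickle
def ray(c,u,v,z):
    d=np.linalg.inv(c["K"])@[u,v,1]; C=-c["R"].T@c["t"]; d=c["R"].T@d
    return (C+d*(z-C[2])/d[2]).round(4)
def proj(c,X):
    p=(c["R"]@np.asarray(X,float).T).T+c["t"]; p=p@c["K"].T; return p[:,:2]/p[:,2:]
def crop(img,x0,y0,x1,y1,s): return cv2.resize(img[y0:y1,x0:x1],None,fx=s,fy=s,interpolation=cv2.INTER_CUBIC)
E
python3 - <<'E'
from rig import *; from h import *
S=read_camera("scene"); D=read_camera("side"); pickle.dump((S,D),open("c0.pkl","wb"))
for n,c,l in (("scene",S,[(187,125),(203,155),(232,128),(218,185),(310,255),(333,332),(393,322),(279,150)]),("side",D,[(158,235),(238,247),(320,190),(391,137),(399,175),(208,190)])):
    print(n,[list(ray(c,*p,.08)) for p in l])
a=crop(S["image"],170,160,300,230,6); cv2.imwrite("pics/a.png",a)
b=crop(S["image"],260,205,360,305,6); d=crop(D["image"],270,155,370,220,4)
cv2.imwrite("pics/b.png",b); 
cv2.imwrite("pics/d.png",crop(D["image"],215,150,375,270,5))
E
```

```text
scene [[np.float64(0.4534), np.float64(0.6267), np.float64(0.08)], [np.float64(0.4443), np.float64(0.4537), np.float64(0.08)], [np.float64(0.5902), np.float64(0.5347), np.float64(0.08)], [np.float64(0.4332), np.float64(0.2995), np.float64(0.08)], [np.float64(0.5579), np.float64(-0.0851), np.float64(0.08)], [np.float64(0.4875), np.float64(-0.3287), np.float64(0.08)], [np.float64(0.6432), np.float64(-0.3784), np.float64(0.08)], [np.float64(0.6856), np.float64(0.3529), np.float64(0.08)]]
side [[np.float64(0.5876), np.float64(0.5504), np.float64(0.08)], [np.float64(0.4411), np.float64(0.3116), np.float64(0.08)], [np.float64(0.541), np.float64(-0.0409), np.float64(0.08)], [np.float64(0.6538), np.float64(-0.3937), np.float64(0.08)], [np.float64(0.4895), np.float64(-0.3372), np.float64(0.08)], [np.float64(0.694), np.float64(0.3338), np.float64(0.08)]]
```

View pics/a.png

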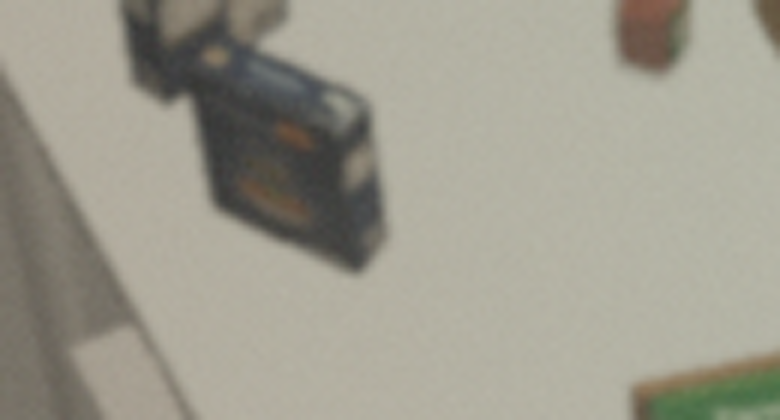

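View pics/b.png

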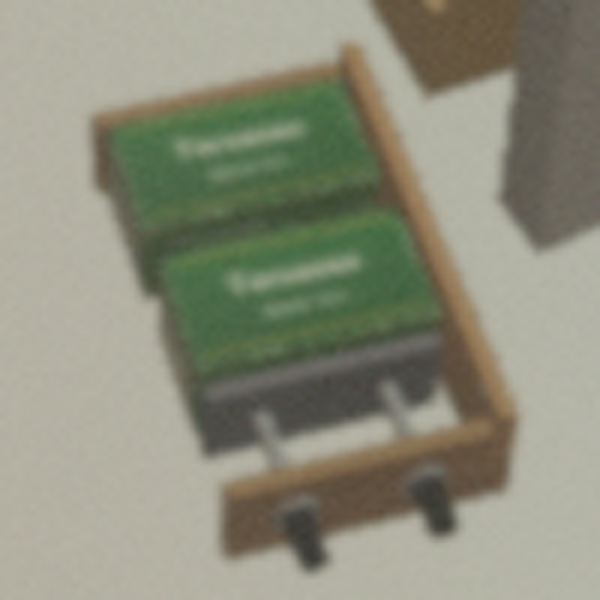

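View pics/d.png

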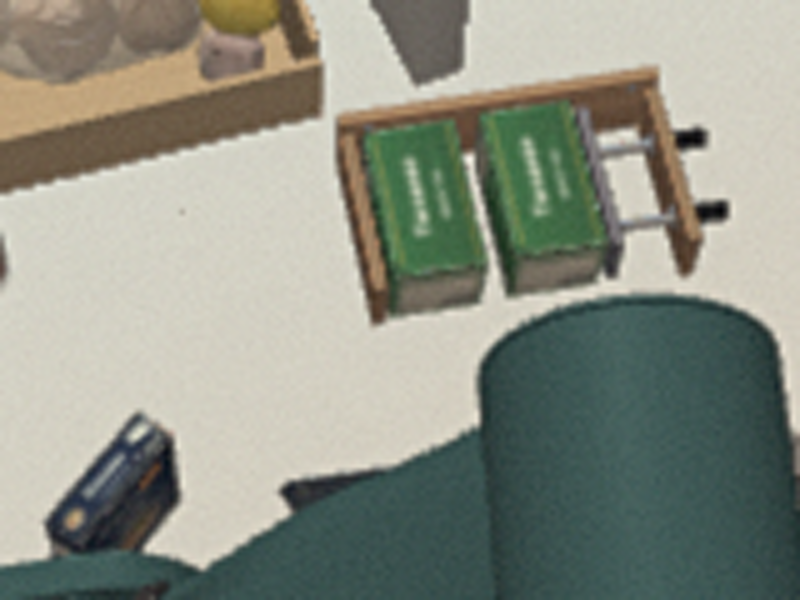

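The crops show the soup's corners (a.png roughly (190,82), (368,98), (358,272)). They also show the rack with both green cartons flush inside it. Next I fit box models to the corners from both cameras.

```bash
cat > fit.py <<'E'
from h import *; from scipy.optimize import least_squares
S,D=pickle.load(open("c0.pkl","rb"))
sc=lambda x0,y0,s,l:[(x0+(x+.5)/s-.5,y0+(y+.5)/s-.5) for x,y in l]
def w(p,L): 
    c,s=np.cos(p[2]),np.sin(p[2]); L=np.array(L,float); return np.c_[p[0]+c*L[:,0]-s*L[:,1],p[1]+s*L[:,0]+c*L[:,1],L[:,2]]
def run(name,obs,p0):
    for sel in ([0],[1],[0,1]):
        f=lambda p:np.concatenate([(proj(obs[i][0],w(p,obs[i][1](p)))-obs[i][2]).ravel() for i in sel])
        r=least_squares(f,p0,loss="soft_l1"); print(name,sel,r.x.round(4),"rms",np.sqrt((f(r.x)**2).mean()).round(2), f(r.x).round(1) if len(sel)==2 else "")
a,b,h=.0175,.052,.115
# own x thickness; n = near/right face etc.; yaw of own x
so=[(S,lambda p:[(-a,b,h),(a,-b,h),(-a,-b,h),(-a,b,0),(-a,-b,0),(a,-b,0)],sc(170,160,6,[(192,85),(368,98),(345,142),(215,205),(358,272),(385,237)])),
    (D,lambda p:[(a,b,h),(a,-b,h),(-a,-b,h),(-a,-b,0)],sc(215,150,5,[(47,520),(140,412),(177,434),(181,497)]))]
if __name__=="__main__":
    print(proj(S,[ray(D,272,247,z) for z in (0,.1)]),ray(D,272,247,0))
    run("soup",so,[.435,.30,.6])
    z=.064
    t=lambda p:[(-.128,p[3]+.0375,z),(0,p[3]+.0375,z),(0,p[3]-.0375,z),(-.128,p[3]-.0375,z),(-.128,p[4]+.0375,z),(0,p[4]+.0375,z),(0,p[4]-.0375,z),(-.128,p[4]-.0375,z)]
    ts=sc(260,205,6,[(110,125),(340,80),(378,180),(150,230),(162,258),(400,210),(440,325),(205,378)])
    td=sc(215,150,5,[(393,282),(363,132),(455,120),(487,262),(505,262),(480,112),(570,100),(605,238)])
    def add(f): return lambda p:np.array(f(p))
    # fix the frame: left tea centred ~0.0445 from rack origin
    t2=lambda p:t([p[0],p[1],p[2],.0445,p[3]])
    run("rack",[(S,t2,ts),(D,t2,td)],[.6,-.07,0,-.045])
E
python3 fit.py
```

```text
[[233.12720891 223.44105609]
 [216.03487125 204.34914635]] [0.4314 0.1913 0.    ]
soup [0] [0.4402 0.3186 0.5292] rms 1.4 
soup [1] [0.4334 0.3154 0.5885] rms 0.79 
soup [0, 1] [0.4358 0.3161 0.5865] rms 1.26 [-2.4 -1.8  1.3  0.1 -0.7 -0.3 -2.1  2.   0.   1.8  1.   0.8 -1.  -0.
 -1.1 -1.8 -0.  -1.   0.5  0.5]
rack [0] [ 0.6395 -0.037  -0.2184 -0.0474] rms 0.91 
rack [1] [ 0.6352 -0.0358 -0.2188 -0.0417] rms 0.8 
rack [0, 1] [ 0.6376 -0.0367 -0.2201 -0.0452] rms 1.0 [-0.9 -0.3  0.2 -1.2  1.4  0.3 -1.2  0.9 -1.9  0.  -0.8 -1.   0.6 -0.7
 -2.1  0.1 -0.7 -1.3 -1.1 -0.9  0.3 -1.3  0.9 -0.3  1.3 -0.9 -0.8 -0.3
  0.8 -0.7  1.6  0.9]
```

Emit:
move_arm(motion=[{"tx": -0.97, "ty": -0.52}, {"tx": -0.97, "ty": -0.52}, {"tx": -0.97, "ty": -0.52}, {"tx": -0.97, "ty": -0.52}, {"tx": -0.97, "ty": -0.52}, {"tx": -0.97, "ty": -0.52}, {"tx": -0.97, "ty": -0.52}, {"tx": -0.97, "ty": -0.52}, {"tx": -0.97, "ty": -0.52}, {"tx": -0.97, "ty": -0.52}, {"tx": -0.97, "ty": -0.52}, {"tx": -0.93, "ty": -0.57}, {"az": 1}, {"az": 1}, {"az": 1}, {"az": 1}, {"az": 1}, {"az": 1}, {"az": 1}, {"az": 1}])

```text
$.motion[0]: bad value
```

Run:
```python
from rig import *; from h import *
s=sense(); print(s["time_s"],s["eef_pos"],s["orientation"])
W=read_camera("wrist"); S=read_camera("scene"); D=read_camera("side"); pickle.dump((W,S,D),open("c1.pkl","wb"))
print(W["K"],W["R"],W["t"])
A=np.hstack([W["image"],])
cv2.imwrite("pics/w1.png",A)
```

```text
0.2 [0.14296012 0.58229857 0.23013427] [ 1.20093829e-01  9.92762378e-01 -5.65386784e-04 -1.14507725e-04]
[[325.1922621    0.         284.3397726 ]
 [  0.         325.1922621  204.28499681]
 [  0.           0.           1.        ]] [[ 0.23824624  0.97120402 -0.00121413]
 [ 0.93365415 -0.22869026  0.27566411]
 [ 0.26744843 -0.06680952 -0.96125326]] [-0.59935831 -0.03385038  0.39071244]
```

View pics/w1.png

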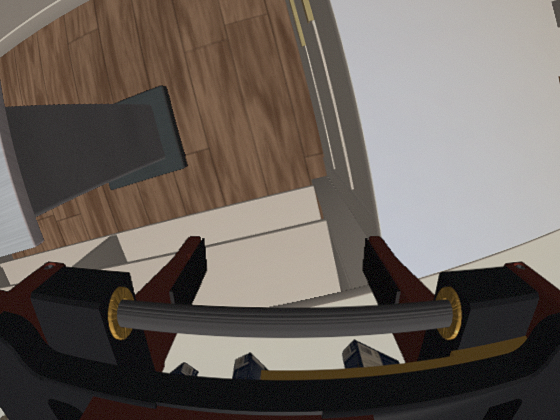

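The wrist view shows only the floor and the start area, because the call was refused: its rows need all the keys. I'll resend with full rows.

Emit:
move_arm(motion=[{"tx": -0.97, "ty": -0.52, "tz": 0, "ax": 0, "ay": 0, "az": 0, "hand": 80}, {"tx": -0.97, "ty": -0.52, "tz": 0, "ax": 0, "ay": 0, "az": 0, "hand": 80}, {"tx": -0.97, "ty": -0.52, "tz": 0, "ax": 0, "ay": 0, "az": 0, "hand": 80}, {"tx": -0.97, "ty": -0.52, "tz": 0, "ax": 0, "ay": 0, "az": 0, "hand": 80}, {"tx": -0.97, "ty": -0.52, "tz": 0, "ax": 0, "ay": 0, "az": 0, "hand": 80}, {"tx": -0.97, "ty": -0.52, "tz": 0, "ax": 0, "ay": 0, "az": 0, "hand": 80}, {"tx": -0.97, "ty": -0.52, "tz": 0, "ax": 0, "ay": 0, "az": 0, "hand": 80}, {"tx": -0.97, "ty": -0.52, "tz": 0, "ax": 0, "ay": 0, "az": 0, "hand": 80}, {"tx": -0.97, "ty": -0.52, "tz": 0, "ax": 0, "ay": 0, "az": 0, "hand": 80}, {"tx": -0.97, "ty": -0.52, "tz": 0, "ax": 0, "ay": 0, "az": 0, "hand": 80}, {"tx": -0.97, "ty": -0.52, "tz": 0, "ax": 0, "ay": 0, "az": 0, "hand": 80}, {"tx": -0.93, "ty": -0.57, "tz": 0, "ax": 0, "ay": 0, "az": 0, "hand": 80}, {"tx": 0, "ty": 0, "tz": 0, "ax": 0, "ay": 0, "az": 1, "hand": 80}, {"tx": 0, "ty": 0, "tz": 0, "ax": 0, "ay": 0, "az": 1, "hand": 80}, {"tx": 0, "ty": 0, "tz": 0, "ax": 0, "ay": 0, "az": 1, "hand": 80}, {"tx": 0, "ty": 0, "tz": 0, "ax": 0, "ay": 0, "az": 1, "hand": 80}, {"tx": 0, "ty": 0, "tz": 0, "ax": 0, "ay": 0, "az": 1, "hand": 80}, {"tx": 0, "ty": 0, "tz": 0, "ax": 0, "ay": 0, "az": 1, "hand": 80}, {"tx": 0, "ty": 0, "tz": 0, "ax": 0, "ay": 0, "az": 1, "hand": 80}, {"tx": 0, "ty": 0, "tz": 0, "ax": 0, "ay": 0, "az": 1, "hand": 80}])

```text
time_s: 2.35
eef_pos: [0.436, 0.3164, 0.2307]
orientation: [0.454, 0.891, -0.0, 0.0]
ft_force: [0.1, 0.2, 0.7]
gripper_width: 0.91
gripper_force: 0.0
```

```bash
cat >> h.py <<'E'
def wray(c,u,v,z):
    K=c["K"]; x,y=(u-K[0,2])/K[0,0],(v-K[1,2])/K[1,1]; r=np.hypot(x,y)
    d=c["R"].T@np.array([np.sin(r)*x/r,np.sin(r)*y/r,np.cos(r)]); C=-c["R"].T@c["t"]
    return (C+d*(z-C[2])/d[2]).round(4)
def wproj(c,X):
    p=(c["R"]@np.asarray(X,float).T).T+c["t"]; q=np.hypot(p[:,0],p[:,1]); r=np.arctan2(q,p[:,2]); K=c["K"]
    return np.c_[K[0,2]+K[0,0]*r*p[:,0]/q,K[1,2]+K[1,1]*r*p[:,1]/q]
E
python3 - <<'E'
from rig import *; from h import *; from fit import w,a,b
s=sense(); print(s["time_s"],s["eef_pos"],s["orientation"])
W=read_camera("wrist"); D=read_camera("side"); pickle.dump((W,D),open("c1.pkl","wb"))
im=W["image"].copy()
for p,col in (([.4358,.3161,.5865],(0,0,255)),):
    q=wproj(W,w(p,[(x,y,z) for z in (.115,0) for x,y in((a,b),(a,-b),(-a,-b),(-a,b))])); print(q.round(1))
    for i in (0,4): cv2.polylines(im,[q[i:i+4].round().astype(int)],True,col,1)
cv2.imwrite("pics/w2.png",im)
E
```

```text
2.35 [0.43603138 0.31638613 0.23066416] [ 4.54024411e-01  8.90989243e-01 -5.00566059e-05  1.90618662e-05]
[[307.4 142.7]
 [300.5 257.6]
 [262.2 256.2]
 [265.2 140.9]
 [300.5 134. ]
 [296.1 218. ]
 [268.1 216.9]
 [270.8 132.7]]
```

View pics/w2.png

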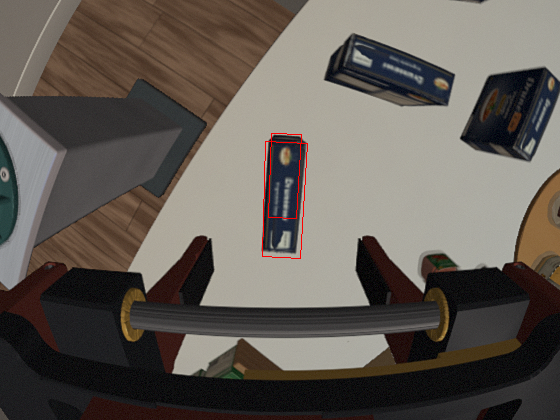

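The overlay matches the soup carton in the wrist view to about 1 px (top corners (268,141), (306,143), (299,257), (262,255)). Descending and grasping.

Emit:
move_arm(motion=[{"tx": 0, "ty": 0, "tz": 0.95, "ax": 0, "ay": 0, "az": 0.24, "hand": 80}, {"tx": 0, "ty": 0, "tz": 0.95, "ax": 0, "ay": 0, "az": 0.24, "hand": 80}, {"tx": 0, "ty": 0, "tz": 0.95, "ax": 0, "ay": 0, "az": 0, "hand": 80}, {"tx": 0, "ty": 0, "tz": 0.95, "ax": 0, "ay": 0, "az": 0, "hand": 80}, {"tx": 0, "ty": 0, "tz": 0.95, "ax": 0, "ay": 0, "az": 0, "hand": 80}, {"tx": 0, "ty": 0, "tz": 0, "ax": 0, "ay": 0, "az": 0, "hand": 80}, {"tx": 0, "ty": 0, "tz": 0, "ax": 0, "ay": 0, "az": 0, "hand": 25}, {"tx": 0, "ty": 0, "tz": 0, "ax": 0, "ay": 0, "az": 0, "hand": 25}, {"tx": 0, "ty": 0, "tz": 0, "ax": 0, "ay": 0, "az": 0, "hand": 25}, {"tx": 0, "ty": 0, "tz": 0, "ax": 0, "ay": 0, "az": 0, "hand": 25}, {"tx": 0, "ty": 0, "tz": 0, "ax": 0, "ay": 0, "az": 0, "hand": 25}, {"tx": 0, "ty": 0, "tz": 0, "ax": 0, "ay": 0, "az": 0, "hand": 25}, {"tx": 0, "ty": 0, "tz": 0, "ax": 0, "ay": 0, "az": 0, "hand": 25}], newtons=30)

```text
time_s: 3.75
eef_pos: [0.4362, 0.3165, 0.0885]
orientation: [0.471, 0.882, 0.0, 0.0]
ft_force: [-0.4, -1.3, 4.1]
gripper_width: 0.403
gripper_force: 29.8
```

Emit:
move_arm(motion=[{"tx": 0, "ty": 0, "tz": -0.5, "ax": 0, "ay": 0, "az": 0, "hand": 25}, {"tx": -0.89, "ty": -0.59, "tz": 0, "ax": 0, "ay": 0, "az": 0, "hand": 25}, {"tx": -0.89, "ty": -0.59, "tz": 0, "ax": 0, "ay": 0, "az": 0, "hand": 25}, {"tx": -0.89, "ty": -0.59, "tz": 0, "ax": 0, "ay": 0, "az": 0, "hand": 25}, {"tx": -0.89, "ty": -0.59, "tz": 0, "ax": 0, "ay": 0, "az": 0, "hand": 25}, {"tx": -0.89, "ty": -0.59, "tz": 0, "ax": 0, "ay": 0, "az": 0, "hand": 25}, {"tx": -0.89, "ty": -0.59, "tz": 0, "ax": 0, "ay": 0, "az": 0, "hand": 25}, {"tx": -0.89, "ty": -0.59, "tz": 0, "ax": 0, "ay": 0, "az": 0, "hand": 25}, {"tx": -0.89, "ty": -0.59, "tz": 0, "ax": 0, "ay": 0, "az": 0, "hand": 25}, {"tx": -0.89, "ty": -0.59, "tz": 0, "ax": 0, "ay": 0, "az": 0, "hand": 25}, {"tx": -0.89, "ty": -0.59, "tz": 0, "ax": 0, "ay": 0, "az": 0, "hand": 25}, {"tx": 0, "ty": 0, "tz": 0, "ax": 0, "ay": 0, "az": -0.98, "hand": 25}, {"tx": 0, "ty": 0, "tz": 0, "ax": 0, "ay": 0, "az": -0.98, "hand": 25}, {"tx": 0, "ty": 0, "tz": 0, "ax": 0, "ay": 0, "az": -0.98, "hand": 25}, {"tx": 0, "ty": 0, "tz": 0, "ax": 0, "ay": 0, "az": -0.98, "hand": 25}, {"tx": 0, "ty": 0, "tz": 0, "ax": 0, "ay": 0, "az": -0.98, "hand": 25}, {"tx": 0, "ty": 0, "tz": 0, "ax": 0, "ay": 0, "az": -0.98, "hand": 25}, {"tx": 0, "ty": 0, "tz": 0, "ax": 0, "ay": 0, "az": -0.98, "hand": 25}, {"tx": 0, "ty": 0, "tz": 0, "ax": 0, "ay": 0, "az": -0.98, "hand": 25}, {"tx": 0, "ty": 0, "tz": 0, "ax": 0, "ay": 0, "az": -0.98, "hand": 25}])

```text
time_s: 5.75
eef_pos: [0.4372, -0.0039, 0.103]
orientation: [0.104, 0.995, -0.0, -0.0]
ft_force: [0.2, 0.1, -1.9]
gripper_width: 0.403
gripper_force: 29.7
```

Emit:
move_arm(motion=[{"tx": 0, "ty": 0, "tz": 0, "ax": 0, "ay": 0, "az": -0.98, "hand": 25}, {"tx": 0, "ty": 0, "tz": 0, "ax": 0, "ay": 0, "az": -0.98, "hand": 25}, {"tx": 0, "ty": 0, "tz": 0, "ax": 0, "ay": 0, "az": -0.98, "hand": 25}, {"tx": 0, "ty": 0, "tz": 0, "ax": 0, "ay": 0, "az": -0.98, "hand": 25}, {"tx": 0, "ty": 0, "tz": 0.35, "ax": 0, "ay": 0, "az": -0.98, "hand": 25}, {"tx": 0, "ty": 0, "tz": 0, "ax": 0, "ay": 0, "az": 0, "hand": 25}])

```text
time_s: 6.35
eef_pos: [0.4366, -0.0038, 0.0919]
orientation: [-0.108, 0.994, 0.0, -0.001]
ft_force: [0.3, -0.7, -1.3]
gripper_width: 0.405
gripper_force: 29.7
```

```bash
cat > ov.py <<'E'
from rig import *; from h import *; from fit import w,a,b
import sys
RK=[.6376,-.0367,-.2201]
def tool(s):
    q=s["orientation"]; n=np.arctan2(q[1],q[0]); return 2*n-np.pi/2   # tool y angle
def rel(s):
    d=s["eef_pos"][:2]-RK[:2]; c,n=np.cos(RK[2]),np.sin(RK[2]); ya=tool(s)
    return np.array([c*d[0]+n*d[1],-n*d[0]+c*d[1]]),np.degrees(ya-np.pi/2-RK[2])
if __name__=="__main__":
    s=sense(); W,S,D=[read_camera(n) for n in ("wrist","scene","side")]; pickle.dump((W,S,D),open(sys.argv[1]+".pkl","wb"))
    r,th=rel(s); print(s["time_s"],s["eef_pos"],"rack xy",r.round(4),"theta",th.round(2),s["ft_force"].round(1),s["wrist_torque"].round(2))
    im=W["image"].copy(); sp=[*s["eef_pos"][:2],tool(s)]
    for p,L,zs,col in ((sp,[(a,b),(a,-b),(-a,-b),(-a,b)],(.008,.123),(0,0,255)),(RK,[(0,.082),(-.128,.082),(-.128,.007),(0,.007)],(.063,),(255,0,255)),(RK,[(0,-.0827),(-.128,-.0827),(-.128,-.0077),(0,-.0077)],(.063,),(255,0,255))):
        for z in zs: cv2.polylines(im,[wproj(W,w(p,[(*l,z) for l in L])).round().astype(int)],True,col,1)
    sc=S["image"][170:310,210:370]; cv2.imwrite("pics/"+sys.argv[1]+".png",np.vstack([np.hstack([crop(W["image"],60,170,500,420,.9),crop(im,60,170,500,420,.9)]),cv2.resize(np.hstack([cv2.resize(sc,None,fx=2.4,fy=2.4,interpolation=2),cv2.resize(D["image"][140:280,250:410],None,fx=2.4,fy=2.4,interpolation=2)]),(792,346))]))
E
python3 ov.py w3
```

```text
6.35 [ 0.43657637 -0.00380929  0.09187429] rack xy [-0.2034 -0.0118] theta 25.06 [ 0.3 -0.7 -1.3] [ 0.07 -0.01  0.02]
```

View pics/w3.png

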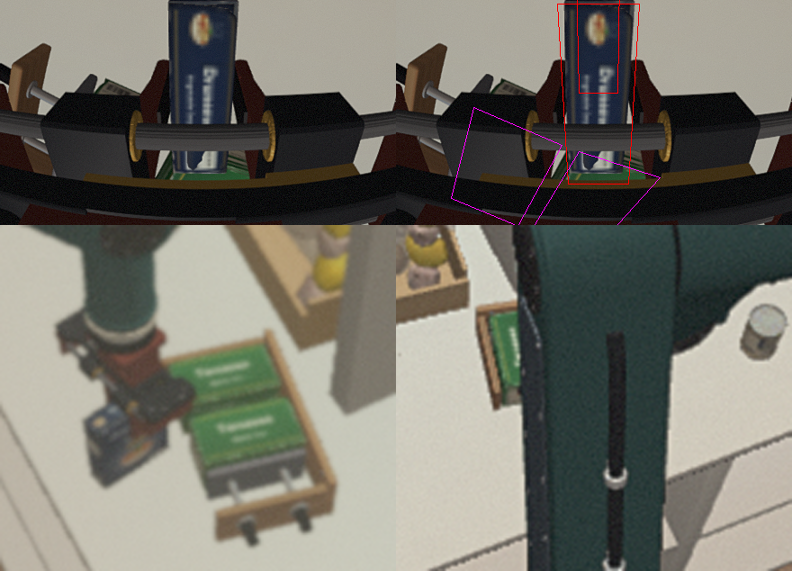

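The gripper hides the gap from every camera. The carton is held straight, in front of the gap at θ=25°, with its right corner leading. From here I go by force, creeping in while watching the force in the rack frame.

Emit:
move_arm(motion=[{"tx": -0.29, "ty": -0.09, "tz": 0, "ax": 0, "ay": 0, "az": 0, "hand": 25}, {"tx": -0.29, "ty": -0.09, "tz": 0, "ax": 0, "ay": 0, "az": 0, "hand": 25}, {"tx": -0.03, "ty": -0.014, "tz": 0, "ax": 0, "ay": 0, "az": 0, "hand": 25}, {"tx": -0.03, "ty": -0.014, "tz": 0, "ax": 0, "ay": 0, "az": 0, "hand": 25}, {"tx": 0, "ty": 0, "tz": 0, "ax": 0, "ay": 0, "az": 0, "hand": 25}, {"tx": 0, "ty": 0, "tz": 0, "ax": 0, "ay": 0, "az": 0, "hand": 25}])

```text
time_s: 7.1
eef_pos: [0.4572, -0.0059, 0.0926]
orientation: [-0.108, 0.994, 0.0, -0.0]
ft_force: [-0.4, -0.7, -2.0]
gripper_width: 0.401
gripper_force: 29.7
```

```bash
cat > st.py <<'E'
from ov import *
s=sense(); r,th=rel(s); c,n=np.cos(RK[2]),np.sin(RK[2]); f=s["ft_force"]; t=np.radians(th)
cr=lambda lx,ly:(r+[lx*np.cos(t)-ly*np.sin(t),lx*np.sin(t)+ly*np.cos(t)])*1000
print("t",s["time_s"].round(2),"rack mm",(r*1000).round(1),"th",th.round(2),"z",s["eef_pos"][2].round(4),"F rack",(c*f[0]+n*f[1]).round(1),(-n*f[0]+c*f[1]).round(1),f[2].round(1),"FR corner",cr(.052,-.0175).round(1),"FL",cr(.052,.0175).round(1),"grip",s["gripper_force"])
E
python3 st.py
```

```text
Traceback (most recent call last):
  File "st.py", line 4, in <module>
    print("t",s["time_s"].round(2),"rack mm",(r*1000).round(1),"th",th.round(2),"z",s["eef_pos"][2].round(4),"F rack",(c*f[0]+n*f[1]).round(1),(-n*f[0]+c*f[1]).round(1),f[2].round(1),"FR corner",cr(.052,-.0175).round(1),"FL",cr(.052,.0175).round(1),"grip",s["gripper_force"])
              ^^^^^^^^^^^^^^^^^
AttributeError: 'float' object has no attribute 'round'
```

```bash
sed -i 's/s\["time_s"\].round(2)/round(s["time_s"],2)/' st.py; python3 st.py
```

```text
t 7.1 rack mm [-182.7   -9.3] th 25.01 z 0.0926 F rack -0.3 -0.8 -2.0 FR corner [-128.2   -3.2] FL [-143.    28.6] grip 29.747334122657776
```

Emit:
move_arm(motion=[{"tx": -0.03, "ty": -0.014, "tz": 0, "ax": 0, "ay": 0, "az": 0, "hand": 25}, {"tx": -0.03, "ty": -0.014, "tz": 0, "ax": 0, "ay": 0, "az": 0, "hand": 25}, {"tx": 0, "ty": 0, "tz": 0, "ax": 0, "ay": 0, "az": 0, "hand": 25}])

```text
time_s: 7.4
eef_pos: [0.4597, -0.0064, 0.0927]
orientation: [-0.108, 0.994, -0.0, 0.0]
ft_force: [0.4, -0.2, -1.3]
gripper_width: 0.405
gripper_force: 29.7
```

```bash
python3 st.py
```

```text
t 7.4 rack mm [-180.2   -9.3] th 25.01 z 0.0927 F rack 0.5 -0.1 -1.3 FR corner [-125.7   -3.1] FL [-140.5   28.6] grip 29.747351109981537
```

Emit:
move_arm(motion=[{"tx": -0.03, "ty": -0.014, "tz": 0, "ax": 0, "ay": 0, "az": 0, "hand": 25}, {"tx": -0.03, "ty": -0.014, "tz": 0, "ax": 0, "ay": 0, "az": 0, "hand": 25}, {"tx": 0, "ty": 0, "tz": 0, "ax": 0, "ay": 0, "az": 0, "hand": 25}])

```text
time_s: 7.7
eef_pos: [0.4612, -0.0067, 0.0926]
orientation: [-0.108, 0.994, 0.0, -0.0]
ft_force: [-0.9, 0.1, -1.2]
gripper_width: 0.401
gripper_force: 29.7
```

```bash
python3 st.py
```

```text
t 7.7 rack mm [-178.7   -9.3] th 25.02 z 0.0926 F rack -0.9 -0.1 -1.2 FR corner [-124.2   -3.1] FL [-139.    28.6] grip 29.744509756565094
```

Emit:
move_arm(motion=[{"tx": -0.03, "ty": -0.014, "tz": 0, "ax": 0, "ay": 0, "az": 0, "hand": 25}, {"tx": 0, "ty": 0, "tz": 0, "ax": 0, "ay": 0, "az": 0, "hand": 25}])

```text
time_s: 7.9
eef_pos: [0.4622, -0.0069, 0.0926]
orientation: [-0.108, 0.994, 0.0, -0.0]
ft_force: [-0.6, -0.1, -2.1]
gripper_width: 0.402
gripper_force: 29.7
```

```bash
python3 st.py
```

```text
t 7.9 rack mm [-177.7   -9.3] th 25.01 z 0.0926 F rack -0.6 -0.2 -2.1 FR corner [-123.2   -3.1] FL [-138.    28.6] grip 29.741056859493256
```

Emit:
move_arm(motion=[{"tx": -0.03, "ty": -0.014, "tz": 0, "ax": 0, "ay": 0, "az": 0, "hand": 25}, {"tx": 0, "ty": 0, "tz": 0, "ax": 0, "ay": 0, "az": 0, "hand": 25}])

```text
time_s: 8.1
eef_pos: [0.4634, -0.0072, 0.0926]
orientation: [-0.108, 0.994, -0.0, -0.0]
ft_force: [-0.9, 0.1, -2.1]
gripper_width: 0.399
gripper_force: 29.7
```

```bash
python3 st.py
```

```text
t 8.1 rack mm [-176.4   -9.3] th 25.01 z 0.0926 F rack -1.0 -0.1 -2.1 FR corner [-121.9   -3.1] FL [-136.7   28.6] grip 29.74192589521408
```

Emit:
move_arm(motion=[{"tx": -0.03, "ty": -0.014, "tz": 0, "ax": 0, "ay": 0, "az": 0, "hand": 25}, {"tx": 0, "ty": 0, "tz": 0, "ax": 0, "ay": 0, "az": 0, "hand": 25}])

```text
time_s: 8.3
eef_pos: [0.4643, -0.0074, 0.0926]
orientation: [-0.108, 0.994, 0.0, -0.0]
ft_force: [-1.5, 0.1, -1.7]
gripper_width: 0.401
gripper_force: 29.7
```

```bash
python3 st.py
```

```text
t 8.3 rack mm [-175.5   -9.3] th 25.02 z 0.0926 F rack -1.4 -0.3 -1.7 FR corner [-121.    -3.1] FL [-135.8   28.6] grip 29.741467237472534
```

Emit:
move_arm(motion=[{"tx": -0.03, "ty": -0.014, "tz": 0, "ax": 0, "ay": 0, "az": 0, "hand": 25}, {"tx": 0, "ty": 0, "tz": 0, "ax": 0, "ay": 0, "az": 0, "hand": 25}])

```text
time_s: 8.5
eef_pos: [0.4644, -0.0075, 0.0925]
orientation: [-0.108, 0.994, 0.0, -0.001]
ft_force: [-3.8, 1.4, 1.4]
gripper_width: 0.4
gripper_force: 29.7
```

```bash
python3 ov.py w4; python3 st.py
```

```text
8.5 [ 0.46444294 -0.00748132  0.09251937] rack xy [-0.1754 -0.0093] theta 25.02 [-3.8  1.4  1.4] [0.23 0.76 0.06]
t 8.65 rack mm [-175.3   -9.3] th 25.02 z 0.0925 F rack -4.3 0.1 0.6 FR corner [-120.8   -3.2] FL [-135.6   28.5] grip 29.73168969154358
```

View pics/w4.png

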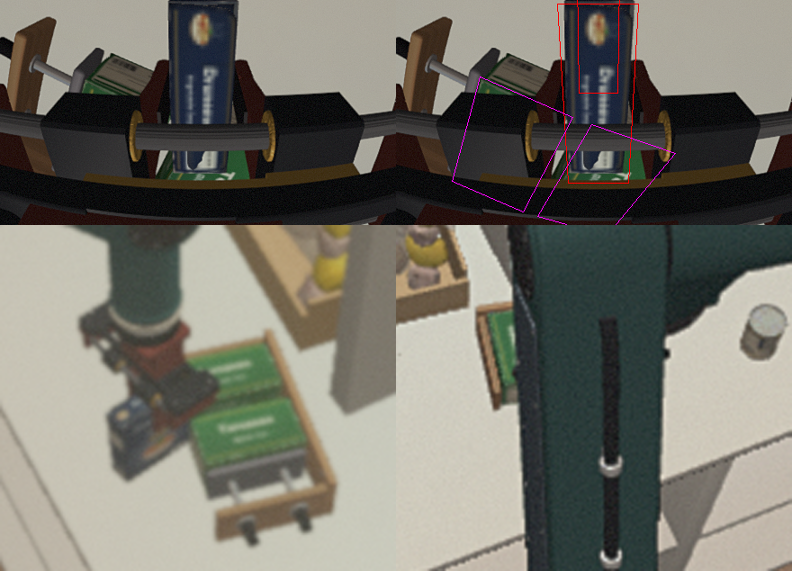

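The wrist view shows the corner between the cartons, and the contact force is −4 N in x. The narrow face seems to touch tea_left about 7 mm deep. Next is a sideways push test towards −y.

Emit:
move_arm(motion=[{"tx": 0.029, "ty": -0.023, "tz": 0, "ax": 0, "ay": 0, "az": 0, "hand": 25}, {"tx": 0.014, "ty": -0.03, "tz": 0, "ax": 0, "ay": 0, "az": 0, "hand": 25}, {"tx": 0.014, "ty": -0.03, "tz": 0, "ax": 0, "ay": 0, "az": 0, "hand": 25}, {"tx": 0, "ty": 0, "tz": 0, "ax": 0, "ay": 0, "az": 0, "hand": 25}])

```text
time_s: 9.05
eef_pos: [0.4646, -0.0104, 0.0927]
orientation: [-0.108, 0.994, -0.0, 0.0]
ft_force: [-2.7, 1.7, -2.5]
gripper_width: 0.402
gripper_force: 29.9
```

```bash
python3 st.py
```

```text
t 9.05 rack mm [-174.6  -12.2] th 25.0 z 0.0927 F rack -3.0 1.0 -2.5 FR corner [-120.   -6.] FL [-134.8   25.7] grip 29.8782742023468
```

Emit:
move_arm(motion=[{"tx": 0.014, "ty": -0.03, "tz": 0, "ax": 0, "ay": 0, "az": 0, "hand": 25}, {"tx": 0.014, "ty": -0.03, "tz": 0, "ax": 0, "ay": 0, "az": 0, "hand": 25}, {"tx": 0.014, "ty": -0.03, "tz": 0, "ax": 0, "ay": 0, "az": 0, "hand": 25}, {"tx": 0, "ty": 0, "tz": 0, "ax": 0, "ay": 0, "az": 0, "hand": 25}])

```text
time_s: 9.45
eef_pos: [0.464, -0.0135, 0.0927]
orientation: [-0.108, 0.994, -0.0, 0.0]
ft_force: [-0.5, 2.2, -3.3]
gripper_width: 0.403
gripper_force: 29.9
```

```bash
python3 st.py
```

```text
t 9.45 rack mm [-174.5  -15.3] th 25.01 z 0.0927 F rack -1.0 2.1 -3.3 FR corner [-120.    -9.2] FL [-134.8   22.5] grip 29.879136085510254
```

Fy is now +2 N and Fx has dropped, so the wide face is pushing tea_right sideways. Continuing.

Emit:
move_arm(motion=[{"tx": 0.021, "ty": -0.045, "tz": 0, "ax": 0, "ay": 0, "az": 0, "hand": 25}, {"tx": 0.021, "ty": -0.045, "tz": 0, "ax": 0, "ay": 0, "az": 0, "hand": 25}, {"tx": 0.021, "ty": -0.045, "tz": 0, "ax": 0, "ay": 0, "az": 0, "hand": 25}, {"tx": 0.021, "ty": -0.045, "tz": 0, "ax": 0, "ay": 0, "az": 0, "hand": 25}])

```text
time_s: 9.85
eef_pos: [0.4625, -0.0193, 0.0928]
orientation: [-0.108, 0.994, -0.0, 0.0]
ft_force: [-0.4, 1.9, -3.4]
gripper_width: 0.402
gripper_force: 29.9
```

```bash
python3 st.py
```

```text
t 9.85 rack mm [-174.7  -21.3] th 25.01 z 0.0928 F rack -0.8 1.8 -3.4 FR corner [-120.1  -15.1] FL [-134.9   16.6] grip 29.876218736171722
```

Emit:
move_arm(motion=[{"tx": 0.021, "ty": -0.045, "tz": 0, "ax": 0, "ay": 0, "az": 0, "hand": 25}, {"tx": 0.021, "ty": -0.045, "tz": 0, "ax": 0, "ay": 0, "az": 0, "hand": 25}, {"tx": 0.021, "ty": -0.045, "tz": 0, "ax": 0, "ay": 0, "az": 0, "hand": 25}, {"tx": 0.021, "ty": -0.045, "tz": 0, "ax": 0, "ay": 0, "az": 0, "hand": 25}])

```text
time_s: 10.25
eef_pos: [0.461, -0.0251, 0.0927]
orientation: [-0.108, 0.994, -0.0, 0.0]
ft_force: [0.7, 2.7, -2.5]
gripper_width: 0.399
gripper_force: 29.9
```

```bash
python3 st.py
```

```text
t 10.25 rack mm [-174.8  -27.2] th 25.01 z 0.0927 F rack 0.1 2.8 -2.5 FR corner [-120.3  -21.1] FL [-135.1   10.6] grip 29.87456202507019
```

Emit:
move_arm(motion=[{"tx": 0.025, "ty": -0.053, "tz": 0, "ax": 0, "ay": 0, "az": 0, "hand": 25}, {"tx": 0.025, "ty": -0.053, "tz": 0, "ax": 0, "ay": 0, "az": 0, "hand": 25}, {"tx": 0.025, "ty": -0.053, "tz": 0, "ax": 0, "ay": 0, "az": 0, "hand": 25}, {"tx": 0.025, "ty": -0.053, "tz": 0, "ax": 0, "ay": 0, "az": 0, "hand": 25}, {"tx": 0, "ty": 0, "tz": 0, "ax": 0, "ay": 0, "az": 0, "hand": 25}])

```text
time_s: 10.75
eef_pos: [0.4594, -0.032, 0.0927]
orientation: [-0.108, 0.994, -0.0, 0.0]
ft_force: [0.9, 3.4, -1.3]
gripper_width: 0.401
gripper_force: 29.9
```

```bash
python3 st.py
python3 - <<'E'
from ov import *
r,th=rel(sense()); c=r*1000
for t1,fy in ((20,-29),(15,-30),(10,-31),(5,-32),(0,-32.5)):
    t=np.radians(t1); n=np.array([-119.5,fy])-[52*np.cos(t)+17.5*np.sin(t),52*np.sin(t)-17.5*np.cos(t)]
    d=n-c; q=np.radians(th); print(t1,"tx",round(-(d[0]*np.cos(q)+d[1]*np.sin(q))/30,3),"ty",round((-d[0]*np.sin(q)+d[1]*np.cos(q))/30,3),"az",round((th-t1)/5,2),n.round(1)); c=n;th=t1
E
```

```text
t 10.75 rack mm [-174.9  -34.3] th 25.0 z 0.0927 F rack 0.1 3.5 -1.3 FR corner [-120.4  -28.2] FL [-135.2    3.5] grip 29.87348735332489
20 tx -0.074 ty 0.112 az 1.0 [-174.3  -30.3]
15 tx -0.046 ty 0.118 az 1.0 [-174.3  -26.6]
10 tx -0.049 ty 0.117 az 1.0 [-173.7  -22.8]
5 tx -0.052 ty 0.116 az 1.0 [-172.8  -19.1]
0 tx -0.056 ty 0.132 az 1.0 [-171.5  -15. ]
```

Emit:
move_arm(motion=[{"tx": -0.07, "ty": 0.11, "tz": 0, "ax": 0, "ay": 0, "az": 1, "hand": 25}, {"tx": 0, "ty": 0, "tz": 0, "ax": 0, "ay": 0, "az": 0, "hand": 25}, {"tx": -0.045, "ty": 0.118, "tz": 0, "ax": 0, "ay": 0, "az": 1, "hand": 25}, {"tx": 0, "ty": 0, "tz": 0, "ax": 0, "ay": 0, "az": 0, "hand": 25}, {"tx": -0.05, "ty": 0.117, "tz": 0, "ax": 0, "ay": 0, "az": 1, "hand": 25}, {"tx": 0, "ty": 0, "tz": 0, "ax": 0, "ay": 0, "az": 0, "hand": 25}])

```text
time_s: 11.35
eef_pos: [0.4633, -0.0209, 0.0927]
orientation: [0.021, 1.0, -0.0, 0.0]
ft_force: [1.4, 3.3, -2.1]
gripper_width: 0.4
gripper_force: 29.9
```

```bash
python3 st.py
```

```text
t 11.35 rack mm [-173.6  -22.6] th 10.16 z 0.0927 F rack 0.6 3.5 -2.1 FR corner [-119.3  -30.7] FL [-125.5    3.8] grip 29.874910712242126
```

Emit:
move_arm(motion=[{"tx": -0.05, "ty": 0.116, "tz": 0, "ax": 0, "ay": 0, "az": 1, "hand": 25}, {"tx": 0, "ty": 0, "tz": 0, "ax": 0, "ay": 0, "az": 0, "hand": 25}, {"tx": -0.055, "ty": 0.13, "tz": 0, "ax": 0, "ay": 0, "az": 1, "hand": 25}, {"tx": 0, "ty": 0, "tz": 0, "ax": 0, "ay": 0, "az": 0, "hand": 25}, {"tx": 0, "ty": 0, "tz": 0, "ax": 0, "ay": 0, "az": 0, "hand": 25}])

```text
time_s: 11.85
eef_pos: [0.467, -0.0141, 0.0927]
orientation: [0.107, 0.994, -0.0, 0.0]
ft_force: [0.5, 3.6, -2.5]
gripper_width: 0.398
gripper_force: 30.0
```

```bash
python3 st.py
```

```text
t 11.85 rack mm [-171.4  -15.2] th 0.3 z 0.0927 F rack -0.3 3.6 -2.5 FR corner [-119.3  -32.4] FL [-119.5    2.6] grip 29.955646991729736
```

Emit:
move_arm(motion=[{"tx": -0.1, "ty": 0, "tz": 0, "ax": 0, "ay": 0, "az": 0.06, "hand": 25}, {"tx": -0.1, "ty": 0, "tz": 0, "ax": 0, "ay": 0, "az": 0, "hand": 25}, {"tx": -0.1, "ty": 0, "tz": 0, "ax": 0, "ay": 0, "az": 0, "hand": 25}, {"tx": -0.1, "ty": 0, "tz": 0, "ax": 0, "ay": 0, "az": 0, "hand": 25}, {"tx": -0.1, "ty": 0, "tz": 0, "ax": 0, "ay": 0, "az": 0, "hand": 25}, {"tx": 0, "ty": 0, "tz": 0, "ax": 0, "ay": 0, "az": 0, "hand": 25}])

```text
time_s: 12.45
eef_pos: [0.4821, -0.0174, 0.0927]
orientation: [0.112, 0.994, -0.0, 0.0]
ft_force: [0.2, 4.2, -3.1]
gripper_width: 0.402
gripper_force: 30.0
```

```bash
python3 st.py
```

```text
t 12.45 rack mm [-156.   -15.1] th -0.27 z 0.0927 F rack -0.7 4.1 -3.1 FR corner [-104.1  -32.8] FL [-103.9    2.2] grip 29.967593550682068
```

Emit:
move_arm(motion=[{"tx": -0.1, "ty": 0, "tz": 0, "ax": 0, "ay": 0, "az": 0, "hand": 25}, {"tx": -0.1, "ty": 0, "tz": 0, "ax": 0, "ay": 0, "az": 0, "hand": 25}, {"tx": -0.1, "ty": 0, "tz": 0, "ax": 0, "ay": 0, "az": 0, "hand": 25}, {"tx": -0.1, "ty": 0, "tz": 0, "ax": 0, "ay": 0, "az": 0, "hand": 25}, {"tx": -0.1, "ty": 0, "tz": 0, "ax": 0, "ay": 0, "az": 0, "hand": 25}, {"tx": -0.1, "ty": 0, "tz": 0, "ax": 0, "ay": 0, "az": 0, "hand": 25}, {"tx": -0.1, "ty": 0, "tz": 0, "ax": 0, "ay": 0, "az": 0, "hand": 25}, {"tx": -0.1, "ty": 0, "tz": 0, "ax": 0, "ay": 0, "az": 0, "hand": 25}, {"tx": 0, "ty": 0, "tz": 0, "ax": 0, "ay": 0, "az": 0, "hand": 25}])

```text
time_s: 13.35
eef_pos: [0.5056, -0.0228, 0.0927]
orientation: [0.112, 0.994, -0.0, 0.001]
ft_force: [-0.1, 4.0, -1.9]
gripper_width: 0.404
gripper_force: 30.0
```

```bash
python3 st.py
```

```text
t 13.35 rack mm [-131.8  -15.2] th -0.28 z 0.0927 F rack -0.9 3.9 -1.9 FR corner [-79.9 -33. ] FL [-79.7   2. ] grip 29.967783093452454
```

Emit:
move_arm(motion=[{"tx": -0.14, "ty": 0, "tz": 0, "ax": 0, "ay": 0, "az": 0, "hand": 25}, {"tx": -0.14, "ty": 0, "tz": 0, "ax": 0, "ay": 0, "az": 0, "hand": 25}, {"tx": -0.14, "ty": 0, "tz": 0, "ax": 0, "ay": 0, "az": 0, "hand": 25}, {"tx": -0.14, "ty": 0, "tz": 0, "ax": 0, "ay": 0, "az": 0, "hand": 25}, {"tx": -0.14, "ty": 0, "tz": 0, "ax": 0, "ay": 0, "az": 0, "hand": 25}, {"tx": -0.14, "ty": 0, "tz": 0, "ax": 0, "ay": 0, "az": 0, "hand": 25}, {"tx": -0.14, "ty": 0, "tz": 0, "ax": 0, "ay": 0, "az": 0, "hand": 25}])

```text
time_s: 14.05
eef_pos: [0.5335, -0.0289, 0.0925]
orientation: [0.112, 0.994, 0.0, -0.0]
ft_force: [-2.0, 5.7, -1.0]
gripper_width: 0.402
gripper_force: 30.0
```

```bash
python3 st.py
```

```text
t 14.05 rack mm [-103.3  -15.1] th -0.29 z 0.0925 F rack -3.2 5.1 -1.0 FR corner [-51.4 -32.9] FL [-51.3   2.1] grip 29.973637461662292
```

Emit:
move_arm(motion=[{"tx": -0.14, "ty": 0, "tz": 0, "ax": 0, "ay": 0, "az": 0, "hand": 25}, {"tx": -0.14, "ty": 0, "tz": 0, "ax": 0, "ay": 0, "az": 0, "hand": 25}, {"tx": -0.14, "ty": 0, "tz": 0, "ax": 0, "ay": 0, "az": 0, "hand": 25}, {"tx": -0.14, "ty": 0, "tz": 0, "ax": 0, "ay": 0, "az": 0, "hand": 25}, {"tx": -0.14, "ty": 0, "tz": 0, "ax": 0, "ay": 0, "az": 0, "hand": 25}, {"tx": -0.14, "ty": 0, "tz": 0, "ax": 0, "ay": 0, "az": 0, "hand": 25}, {"tx": -0.14, "ty": 0, "tz": 0, "ax": 0, "ay": 0, "az": 0, "hand": 25}, {"tx": -0.14, "ty": 0, "tz": 0, "ax": 0, "ay": 0, "az": 0, "hand": 25}])

```text
time_s: 14.85
eef_pos: [0.566, -0.0361, 0.0924]
orientation: [0.112, 0.994, 0.0, -0.001]
ft_force: [-1.8, 5.3, -1.2]
gripper_width: 0.399
gripper_force: 30.0
```

```bash
python3 st.py
```

```text
t 14.85 rack mm [-70.  -15.1] th -0.29 z 0.0924 F rack -2.9 4.8 -1.2 FR corner [-18.1 -32.9] FL [-17.9   2.1] grip 29.977893233299255
```

Emit:
move_arm(motion=[{"tx": -0.1, "ty": 0, "tz": 0.03, "ax": 0, "ay": 0, "az": 0, "hand": 25}, {"tx": -0.1, "ty": 0, "tz": 0.03, "ax": 0, "ay": 0, "az": 0, "hand": 25}, {"tx": -0.1, "ty": 0, "tz": 0.02, "ax": 0, "ay": 0, "az": 0, "hand": 25}, {"tx": -0.1, "ty": 0, "tz": 0, "ax": 0, "ay": 0, "az": 0, "hand": 25}, {"tx": 0, "ty": 0, "tz": 0, "ax": 0, "ay": 0, "az": 0, "hand": 25}])

```text
time_s: 15.35
eef_pos: [0.5781, -0.0389, 0.09]
orientation: [0.112, 0.994, 0.0, -0.0]
ft_force: [-0.8, 5.6, -2.8]
gripper_width: 0.399
gripper_force: 30.0
```

```bash
python3 st.py
```

```text
t 15.35 rack mm [-57.6 -15.1] th -0.29 z 0.09 F rack -2.0 5.3 -2.8 FR corner [ -5.7 -32.9] FL [-5.5  2.1] grip 29.981363117694855
```

Emit:
move_arm(motion=[{"tx": -0.05, "ty": 0, "tz": 0, "ax": 0, "ay": 0, "az": 0, "hand": 25}, {"tx": -0.05, "ty": 0, "tz": 0, "ax": 0, "ay": 0, "az": 0, "hand": 25}, {"tx": 0, "ty": 0, "tz": 0, "ax": 0, "ay": 0, "az": 0, "hand": 25}])

```text
time_s: 15.65
eef_pos: [0.5807, -0.0394, 0.0899]
orientation: [0.112, 0.994, 0.0, -0.001]
ft_force: [-2.0, 6.5, -2.3]
gripper_width: 0.401
gripper_force: 30.0
```

```bash
python3 st.py
```

```text
t 15.65 rack mm [-54.9 -15.1] th -0.29 z 0.0899 F rack -3.3 5.9 -2.3 FR corner [ -3.  -32.9] FL [-2.8  2.1] grip 29.98178243637085
```

Creep until the back board answers.

Emit:
move_arm(motion=[{"tx": -0.04, "ty": 0, "tz": 0, "ax": 0, "ay": 0, "az": 0, "hand": 25}, {"tx": -0.04, "ty": 0, "tz": 0, "ax": 0, "ay": 0, "az": 0, "hand": 25}, {"tx": 0, "ty": 0, "tz": 0, "ax": 0, "ay": 0, "az": 0, "hand": 25}])

```text
time_s: 15.95
eef_pos: [0.5829, -0.0399, 0.0899]
orientation: [0.112, 0.994, 0.0, -0.001]
ft_force: [-2.1, 5.6, -1.3]
gripper_width: 0.401
gripper_force: 30.0
```

```bash
python3 st.py
```

```text
t 15.95 rack mm [-52.6 -15.1] th -0.29 z 0.0899 F rack -3.2 5.1 -1.3 FR corner [ -0.7 -32.9] FL [-0.5  2.1] grip 29.981819987297058
```

Emit:
move_arm(motion=[{"tx": -0.04, "ty": 0, "tz": 0, "ax": 0, "ay": 0, "az": 0, "hand": 25}, {"tx": 0, "ty": 0, "tz": 0, "ax": 0, "ay": 0, "az": 0, "hand": 25}])

```text
time_s: 16.15
eef_pos: [0.5841, -0.0402, 0.0899]
orientation: [0.112, 0.994, 0.0, -0.001]
ft_force: [-2.0, 6.6, -1.9]
gripper_width: 0.4
gripper_force: 30.0
```

```bash
python3 st.py
```

```text
t 16.15 rack mm [-51.5 -15.1] th -0.29 z 0.0899 F rack -3.4 6.1 -1.9 FR corner [  0.4 -32.8] FL [0.6 2.2] grip 29.981869161128998
```

Emit:
move_arm(motion=[{"tx": -0.04, "ty": 0, "tz": 0, "ax": 0, "ay": 0, "az": 0, "hand": 25}, {"tx": 0, "ty": 0, "tz": 0, "ax": 0, "ay": 0, "az": 0, "hand": 25}])

```text
time_s: 16.35
eef_pos: [0.5852, -0.0404, 0.0899]
orientation: [0.112, 0.994, 0.0, -0.001]
ft_force: [-1.5, 6.2, -2.3]
gripper_width: 0.4
gripper_force: 30.0
```

```bash
python3 st.py
```

```text
t 16.35 rack mm [-50.3 -15.1] th -0.29 z 0.0899 F rack -2.8 5.7 -2.3 FR corner [  1.6 -32.8] FL [1.8 2.2] grip 29.981998801231384
```

Emit:
move_arm(motion=[{"tx": -0.04, "ty": 0, "tz": 0, "ax": 0, "ay": 0, "az": 0, "hand": 25}, {"tx": 0, "ty": 0, "tz": 0, "ax": 0, "ay": 0, "az": 0, "hand": 25}])

```text
time_s: 16.55
eef_pos: [0.5853, -0.0405, 0.0899]
orientation: [0.112, 0.994, 0.0, -0.002]
ft_force: [-6.3, 6.1, 0.7]
gripper_width: 0.403
gripper_force: 30.0
```

```bash
python3 st.py
```

```text
t 16.55 rack mm [-50.2 -15.1] th -0.27 z 0.0899 F rack -7.4 4.6 0.7 FR corner [  1.7 -32.9] FL [1.9 2.1] grip 29.987125396728516
```

Back board reached (Fx −7 N at nominal x +1.7 mm). Now I ease off, set the carton on its foot and let the spring side follow it to the left.

Emit:
move_arm(motion=[{"tx": 0.02, "ty": 0, "tz": 0.025, "ax": 0, "ay": 0, "az": -0.05, "hand": 25}, {"tx": 0, "ty": 0.05, "tz": 0, "ax": 0, "ay": 0, "az": 0, "hand": 25}, {"tx": 0, "ty": 0.05, "tz": 0, "ax": 0, "ay": 0, "az": 0, "hand": 25}, {"tx": 0, "ty": 0, "tz": 0.03, "ax": 0, "ay": 0, "az": 0, "hand": 25}, {"tx": 0, "ty": 0, "tz": 0, "ax": 0, "ay": 0, "az": 0, "hand": 25}])

```text
time_s: 17.05
eef_pos: [0.5857, -0.0387, 0.0887]
orientation: [0.11, 0.994, -0.001, -0.001]
ft_force: [-6.3, 2.5, 3.0]
gripper_width: 0.402
gripper_force: 30.0
```

```bash
python3 st.py
```

```text
t 17.05 rack mm [-50.2 -13.2] th -0.01 z 0.0887 F rack -6.7 1.1 3.0 FR corner [  1.8 -30.7] FL [1.8 4.3] grip 29.9796062707901
```

Emit:
move_arm(motion=[{"tx": 0, "ty": 0.04, "tz": 0, "ax": 0, "ay": 0, "az": 0, "hand": 25}, {"tx": 0, "ty": 0, "tz": 0, "ax": 0, "ay": 0, "az": 0, "hand": 25}])

```text
time_s: 17.25
eef_pos: [0.5857, -0.0383, 0.0887]
orientation: [0.11, 0.994, -0.001, -0.001]
ft_force: [-6.8, -1.0, 4.5]
gripper_width: 0.404
gripper_force: 30.0
```

```bash
python3 st.py
```

```text
t 17.25 rack mm [-50.3 -12.9] th 0.0 z 0.0887 F rack -6.5 -2.5 4.5 FR corner [  1.7 -30.4] FL [1.7 4.6] grip 29.980273246765137
```

Emit:
move_arm(motion=[{"tx": 0, "ty": 0, "tz": 0, "ax": 0, "ay": 0, "az": 0, "hand": 45}, {"tx": 0, "ty": 0, "tz": 0, "ax": 0, "ay": 0, "az": 0, "hand": 60}, {"tx": 0, "ty": 0, "tz": 0, "ax": 0, "ay": 0, "az": 0, "hand": 60}, {"tx": 0, "ty": 0, "tz": 0, "ax": 0, "ay": 0, "az": 0, "hand": 60}, {"tx": 0, "ty": 0, "tz": -0.3, "ax": 0, "ay": 0, "az": 0, "hand": 60}, {"tx": 0, "ty": 0, "tz": -0.7, "ax": 0, "ay": 0, "az": 0, "hand": 60}, {"tx": 0, "ty": 0, "tz": -1, "ax": 0, "ay": 0, "az": 0, "hand": 60}, {"tx": 0, "ty": 0, "tz": -1, "ax": 0, "ay": 0, "az": 0, "hand": 60}, {"tx": 0, "ty": 0, "tz": -1, "ax": 0, "ay": 0, "az": 0, "hand": 60}, {"tx": 0, "ty": 0, "tz": -1, "ax": 0, "ay": 0, "az": 0, "hand": 60}, {"tx": 0.9, "ty": 0.6, "tz": 0, "ax": 0, "ay": 0, "az": 0, "hand": 60}, {"tx": 0.9, "ty": 0.6, "tz": 0, "ax": 0, "ay": 0, "az": 0, "hand": 60}, {"tx": 0.9, "ty": 0.6, "tz": 0, "ax": 0, "ay": 0, "az": 0, "hand": 60}, {"tx": 0.9, "ty": 0.6, "tz": 0, "ax": 0, "ay": 0, "az": 0, "hand": 60}, {"tx": 0, "ty": 0, "tz": 0, "ax": 0, "ay": 0, "az": 0, "hand": 60}, {"tx": 0, "ty": 0, "tz": 0, "ax": 0, "ay": 0, "az": 0, "hand": 60}])

```text
time_s: 18.85
eef_pos: [0.4977, 0.057, 0.2395]
orientation: [0.109, 0.994, -0.0, 0.001]
ft_force: [0.5, -0.0, 1.0]
gripper_width: 0.684
gripper_force: 0.0
```

Run:
```python
from ov import *
S=read_camera("scene");D=read_camera("side");W=read_camera("wrist");pickle.dump((W,S,D),open("c9.pkl","wb"))
R=[.6395,-.0367,-.2201]
def dr(c,pr):
    im=c["image"].copy()
    for cx,cy,hx,hy,z in ((-.052,-.0125,.052,.0175,.115),(-.064,.0445,.064,.0375,.064),(-.064,-.068,.064,.0375,.064)):
        cv2.polylines(im,[pr(c,w(R,[(cx+hx,cy+hy,z),(cx+hx,cy-hy,z),(cx-hx,cy-hy,z),(cx-hx,cy+hy,z)])).round().astype(int)],True,(255,0,255),1)
    return im
s=crop(S["image"],255,190,355,310,4);
wi=cv2.resize(dr(W,wproj),(400,300)); d=crop(dr(D,proj),250,140,390,245,2.85)[:300,:400]; d=cv2.resize(d,(400,300))
cv2.imwrite("pics/f.png",np.hstack([cv2.resize(s,(400,480)),cv2.resize(np.vstack([wi,d]),(400,600))[:480]]) if 0 else np.hstack([np.vstack([cv2.resize(s,(400,480)),np.zeros((120,400,3),np.uint8)]),np.vstack([wi,d])]))
```

```text
(no output)
```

View pics/f.png

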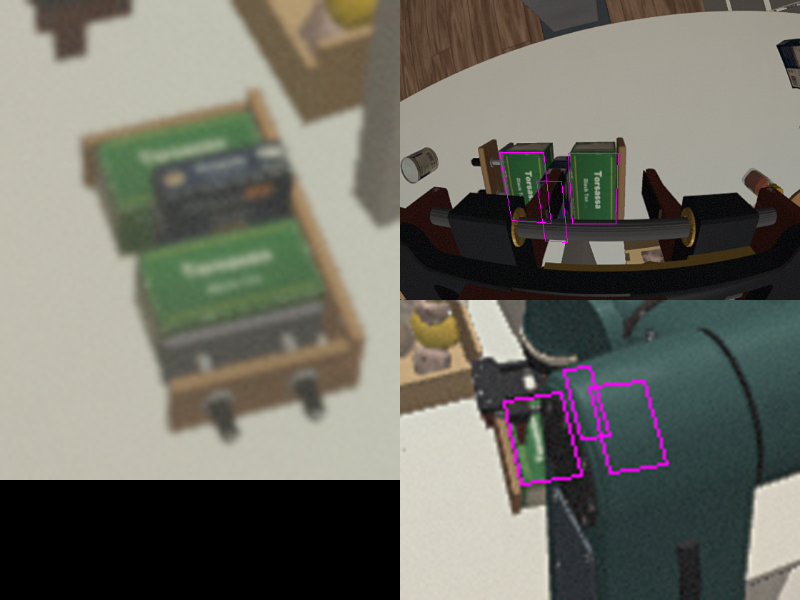

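The scene view shows the soup between the green cartons (tops at (170,170)–(290,150)) against the back board, with the paddle flush on tea_right. I'll check straightness and depth numerically, against the first image as reference.

Run:
```python
from h import *; from ov import w
S0=pickle.load(open("c0.pkl","rb"))[0]; S9=pickle.load(open("c9.pkl","rb"))[1]
R=[.6376,-.0367,-.2201]; c,n=np.cos(R[2]),np.sin(R[2])
def rk(P): d=P[:,:2]-R[:2]; return np.c_[c*d[:,0]+n*d[:,1],-n*d[:,0]+c*d[:,1]]*1000
def meas(S,cy,side):
    im=cv2.GaussianBlur(S["image"],(3,3),0).astype(float); g=im[:,:,1]-im[:,:,2]   # green minus red
    out=[]
    rng=np.arange(-115,-12,4) if side!="front" else np.arange(-25,26,4)
    for t in rng:
        st=np.linspace(-22,22,89)
        if side=="front": L=[(-.128+s/1000,cy+t/1000,.063) for s in st]
        else: L=[(t/1000,cy+(-.0375 if side=="R" else .0375)+s/1000,.063) for s in st]
        q=proj(S,w(R,L)); v=cv2.remap(g.astype(np.float32),q[:,0].astype(np.float32)[None],q[:,1].astype(np.float32)[None],1)[0]
        d=np.gradient(cv2.GaussianBlur(v[None],(9,1),2)[0]); i=np.argmax(np.abs(d)); out.append((t,st[i]))
    o=np.array(out); m=np.abs(o[:,1]-np.median(o[:,1]))<5; k=np.polyfit(o[m,0],o[m,1],1)
    print(side,cy,"offset",np.median(o[:,1]).round(1),"angle deg",np.degrees(np.arctan(k[0])).round(2),m.mean().round(2))
print("before"); meas(S0,-.0452,"R"); meas(S0,-.0452,"front"); meas(S0,.0445,"L"); meas(S0,.0445,"front")
print("after"); meas(S9,-.0665,"R"); meas(S9,-.0665,"front"); meas(S9,.0445,"L"); meas(S9,.0445,"front")
# soup top-edge check from wrist-free scene: near top long edge, dark-> via green contrast not needed
```

```text
before
R -0.0452 offset -4.0 angle deg 0.0 0.92
front -0.0452 offset 3.0 angle deg 0.91 1.0
L 0.0445 offset -2.5 angle deg 0.19 1.0
front 0.0445 offset 0.5 angle deg 0.24 1.0
after
R -0.0665 offset 1.0 angle deg -0.03 1.0
front -0.0665 offset 5.0 angle deg 1.1 1.0
L 0.0445 offset -1.2 angle deg -0.2 1.0
front 0.0445 offset 3.5 angle deg -1.89 1.0
```

```bash
python3 -c "
from rig import *
print(close_job())"
```

```text
the job is handed in; nothing more can be done
None
```

I put the soup carton in the rack between the two green cartons, pushed back until it touched the back board, and handed the job in at about 19 s. My last checks showed both green cartons straight to about 1–2° and home to within a few mm, but `close_job()` gave no pass or fail verdict.

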